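# Key the grating disc onto the food processor and hold it home

## Task

Pick up the grating disc, the one covered in rings of small teeth, by its knurled collar and hang it by its eye over the upright drive post of the food processor base. Turn it until the keyway hidden under the collar drops over the cross pin, push it down fully home against the spring, and finish while still holding it pushed home, with your fingers on the collar. Leave the other disc, the little glass bowl and the food container where they are.

Things in the scene. Friction and masses are not known exactly. Their poses are not given: they have to be found in the camera images.
- grater: Grating disc to fit, lying flat, collar up: round steel plate, 140 mm diameter, 4 mm thick, with four rings of small teeth, 0.2 to 0.4 kg. On its centre a grey knurled collar, 46 mm diameter, rises to 34 mm above the underside (30 mm above the plate); grip it there from above, in any yaw. Origin on the axis at the underside, z up through the collar.
- collar_top (a point): Centre of the grating disc's collar, at its top, 34 mm above the underside. A round eye, 21 mm diameter, goes right through. Hidden underneath, four keyways 9 mm wide, 17 mm deep, reaching 16 mm from the axis, are cut into the eye along +x, -x, +y and -y of the disc.
- machine: Food processor drive base: white housing 240 mm (x) by 220 mm (y), 120 mm high, fixed to the counter. Origin at the centre of its underside, on the counter; the front with the controls faces its own -x. The drive post stands on the vertical axis through this origin. A bowl rim, 16 mm high, 176 mm outer diameter, surrounds it on the housing top.
- post_tip (a point): Tip of the drive post, 170 mm above the counter. Post 18 mm diameter, tapered to 10 mm over its top 6 mm. A 6 mm cross pin runs through it, ending 15 mm from the axis on two sides, its top 141 mm above the counter. Which way the pin points differs every time, unrelated to the housing or this frame; it is visible until the disc covers it.
- pin_level (a point): Point on the post's axis level with the pin's top, 141 mm above the counter: an unkeyed disc stops here by its underside. Turned until a keyway is within about 6 degrees of the pin (at most a quarter turn, either way), it can drop 7 mm onto the spring ejector (underside at 134 mm); pushed fully home it is at 126 mm.
- ejector (a joint): Black spring ring round the foot of the post, 68 mm diameter, that carries the keyed disc: 0 m fully up, 0.008 m fully pressed (home). Its spring pushes up with about 7 N at the top, rising to about 13 N at the bottom, so the disc rises again when it is not held down.
- slicer: Slicing disc, not wanted: same size and same knurled collar as the grating disc, but a smooth plate with a single straight blade and slot. It may lie on either side. Origin as for the grating disc.
- pan: Empty clear plastic food container, 186 by 200 mm at the rim, 100 mm high; leave it. Origin at the centre of its underside.
- ramekin: Small glass bowl, 84 mm diameter, 40 mm high; leave it. Origin at the centre of its underside.
There are look-alikes about, which are no part of the job. Leave any green or pink look-alike of the grater alone.

How it is judged:
On the way, in this order (a step that is already met when the one before it is completed fails the run):
1. the grating disc is lifted off the counter in the fingers (height (world z) of grater above 0.04 m and contact force between the fingers and grater above 1 N), for 0.1 s.
2. its eye is over the drive post (horizontal distance between grater and machine below 0.004 m and angle between grater's own z axis and vertical below 0.1 rad and z of grater in the frame of machine below 0.155 m), for 0.05 s.
3. it has dropped over the pin and is pushed home (horizontal distance between grater and machine below 0.004 m and angle between grater's own z axis and vertical below 0.1 rad and z of grater in the frame of machine below 0.1285 m and value of joint ejector above 0.0058 m and contact force between the fingers and grater above 2 N), for 0.5 s.
At the end, for the whole second after the job is handed in: The grating disc is keyed on the post, level (0.1 rad), within 4 mm of its axis, pushed home (underside below 128.5 mm, ejector pressed over 5.8 of 8 mm) and still, the fingers on it with over 2 N, all kept through the last second (all of step 3 and linear speed of grater below 0.02 m/s); the arm keeps its last pose, push and grip.
It fails at once if the other disc is moved more than 30 mm (distance of slicer from where it was at the start of the episode above 0.03 m).
It fails at once if the glass bowl or the food container is moved more than 40 mm (distance of any of pan, ramekin from where it was at the start of the episode above 0.04 m).
It also fails if it takes over 48 s, if anything falls off the work surface, if the arm or the gripper's body presses on something with over 40 N, if the wrist force passes 120 N, or if a joint passes its speed limit or range.

## Robot

A 6-joint arm with a two-finger parallel gripper is mounted at the origin on the work surface. World frame = base frame: x ahead of the robot, y to its left, z up, the work surface at z = 0. Lengths are in m, angles in rad, forces in N, time in s.
With the tool pointing down it reaches from about 0.375 to 0.9 m from the base axis. Payload 3.1 kg.
Tool frame: the origin (TCP) lies at the centre of the arm's flange, where the gripper is bolted on; the fingertips stand 173 mm ahead of it and the grasp point (between the pads) lies 155 mm ahead of it; z points along the fingers, y is the line along which they close (so a half turn about z gives the same grasp; the last joint's range is limited). The gripper opens to 85 mm and grips with 20 to 120 N. Pads are 22 mm wide; open, the fingers measure 114 mm over their backs; the gripper's body (76 mm by 85 mm) begins 54 mm behind the grasp point. The pads swing forward as they close: fully open they stand 13 mm farther back than shut.
Start: joints at [-1.486, 0.527, 1.433, -0, 1.181, -0.178], TCP at [0.162, -0.604, 0.405] pointing down, gripper open.
Joint ranges: [-3.08, 3.08], [-0.75, 2.2], [0.22, 2.44], [-1.43, 4.57], [0, 2.65], [-2.85, 2.85]. Speed limits (rad/s): [2.79, 2.79, 3.14, 3.14, 3.14, 3.14].

## Interface

Orientations are given as a unit quaternion [x, y, z, w].
In Python, from station import * gives the robot as it stands.
- The arm moves only by the shell command python3 -m jog 'ROWS' [OPENING] [FORCE]. ROWS is a JSON object of lists of equal length, an entry for each row: "linear": the shift along the world's x, y, z in mm, a list of three; "turn": the turn about the world's z in units of 5 degrees (1.0 is 5 degrees). A call has 1 to 12 rows; each row shifts and turns the commanded pose from where the row before left it; what a row does not reach is not made up. A row lasts 1/8 s, in which the tool goes at most 62.5 mm and 10.7 degrees, less where a joint would pass 70% of its speed; a pose out of reach is approached as far as the arm can. A call is refused whole if a number of a shift passes 62.5 or a number of a turn 1, either way. A call with a gripper value outside its range is refused whole. OPENING is the opening, from 0 (shut) to 1 (fully open), set as the call begins (- or left out, the last holds). The fingers move at their own pace and stop on an object; FORCE is the grip in N (left out, the last holds). Time passes only in rows, so rows that do not move let the fingers close. It gives the time, the measured TCP pose, the force, the opening and the grip force at its end, in the units of the state.
- sense(): the state, without advancing time (a new reading comes with each control period).
- snapshot(name): name is "scene" or "side" or "wrist"; returns the picture (480x640x3 uint8, red, green, blue); there is no depth.
- get_calibration(name): a dict with "fx", "fy", "cx", "cy" (pixels), "world_to_cam" (4x4, takes a point from world to camera coordinates). Camera axes: x right, y down, z forward; pixel columns grow to the right and rows downward; lengths in m; the calibration is good to about 2 mm. A picture is of the moment at which its call begins: read the wrist's pose just before it. get_calibration takes no time and is no camera call; for the wrist camera it gives the pose at the moment of the call.
- sign_off(): hands the job in; it is judged then, once.
The state is a dict: "t": time; "q": joint angles; "qd": joint speeds; "tau": joint torques, N m; "tcp_pos": TCP position; "tool_rot": TCP orientation; "force": force on the tool from outside, world axes, zero at the start; "ft_torque": the same for the moment, N m; "finger_gap": opening from 0.0 (shut) to 1.0 (fully open); "gripper_force": force on a finger pad.
Only numpy, scipy, OpenCV 4.12 (cv2) and the standard library are available. Lean on these libraries where they do the work, as an engineer would, in place of code of your own. Each camera call takes 0.05 s, during which the arm holds its last target. There are 200 camera calls.

## Working session

There is one attempt and no reset: what is moved stays moved. The work goes in short steps, Python scripts to look and compute and a shell command to move; the robot and the scene stay as the last step left them, time stands still between calls to the robot, and variables do not carry over. Pictures are saved under pics/ and viewed, at most 10 in all, crops included, and the job is handed in when it is done.

```bash
mkdir -p pics
cat > h.py <<'E'
from station import *
import numpy as np, cv2
def ray(c,u,v):
    T=np.array(c["world_to_cam"]);R=T[:3,:3];o=-R.T@T[:3,3]
    return o,R.T@np.array([(u-c["cx"])/c["fx"],(v-c["cy"])/c["fy"],1])
def at(c,u,v,z):
    o,d=ray(c,u,v);return o+d*(z-o[2])/d[2]
def proj(c,p):
    T=np.array(c["world_to_cam"]);q=T[:3,:3]@np.array(p)+T[:3,3]
    return c["fx"]*q[0]/q[2]+c["cx"],c["fy"]*q[1]/q[2]+c["cy"]
def save(n,f,crop=None,s=1):
    im=snapshot(n)
    cv2.imwrite("pics/raw_"+f+".png",im[:,:,::-1])
    if crop: x0,y0,x1,y1=crop; im=im[y0:y1,x0:x1]
    im=cv2.resize(im,None,fx=s,fy=s,interpolation=cv2.INTER_CUBIC)
    cv2.imwrite("pics/"+f+".png",im[:,:,::-1]);return im
E
python3 - <<'E'
from h import *
a=save("scene","a");b=save("side","b")
for n in("scene","side"):
    c=get_calibration(n);o,d=ray(c,320,240);print(n,o,d,c["fx"])
E
```

```text
scene [ 1.11026816 -0.39489097  0.85337306] [-0.56145747  0.3365145  -0.75619826] 442.0675467574307
side [-0.15778623  0.60306103  1.2121325 ] [ 0.48033612 -0.4790611  -0.73476641] 513.776763438746
```

View pics/a.png

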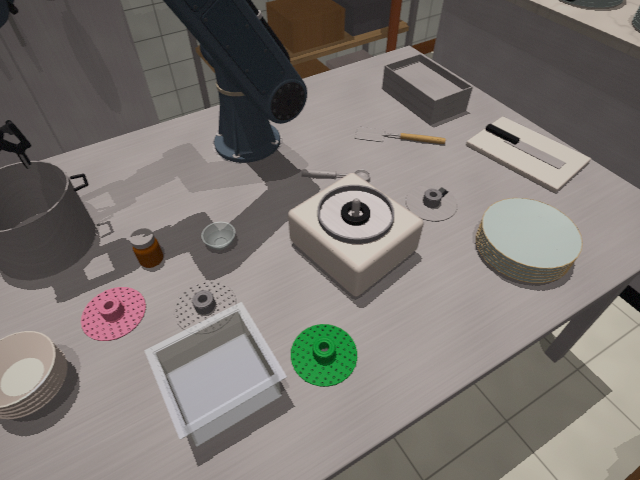

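View pics/b.png

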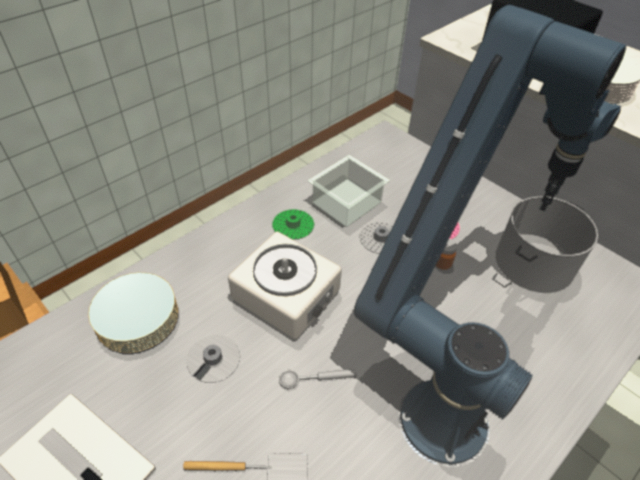

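Candidates in the scene view: a grey disc with rings of teeth at (204,300), a pink one at (110,308), a green one at (324,350), and a smooth disc with a blade at (432,198), which is the slicer. The grey toothed disc fits the description. The container (215,370) stands close to it, and the post is at (355,205). I'll confirm with an enlarged crop.

Run:
```python
from h import *
a=cv2.imread("pics/raw_a.png")
l=cv2.resize(a[265:345,160:250],None,fx=4.4,fy=4.4,interpolation=cv2.INTER_CUBIC)
r=cv2.resize(a[180:240,310:400],None,fx=4.4,fy=4.4,interpolation=cv2.INTER_CUBIC)
o=np.zeros((352,800,3),np.uint8);o[:l.shape[0],:396]=l[:352,:396];o[:r.shape[0],400:796]=r[:,:396]
b=cv2.imread("pics/raw_b.png")
cv2.imwrite("pics/c.png",o)
for z,u,v in((.034,204,297),(0.17,354,201),(.136,355,213)):print(at(get_calibration("scene"),u,v,z))
for z,u,v in((.034,382,231),(0.17,286,262),(.136,285,269)):print("side",at(get_calibration("side"),u,v,z))
```

```text
[ 0.5124291  -0.33595759  0.034     ]
[0.54391055 0.0324028  0.17      ]
[0.54923953 0.03385065 0.136     ]
side [ 0.5080076  -0.33791486  0.034     ]
side [0.52652777 0.04501533 0.17      ]
side [0.53193227 0.04505446 0.136     ]
```

View pics/c.png

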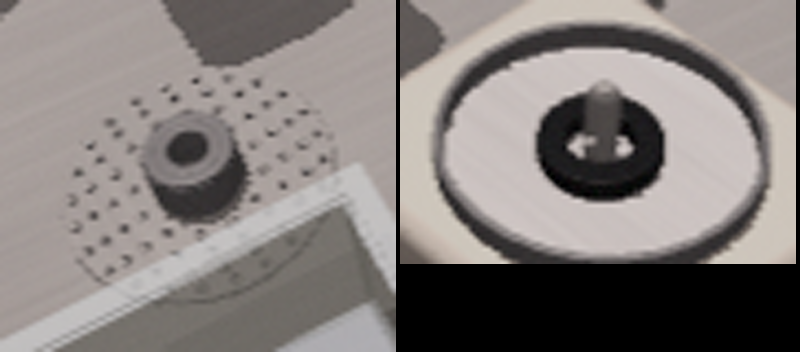

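The crop confirms the grey toothed disc as the grater, with its collar top at about (202.5,299). The post tip is at about (356.4,199). The container's rim overlaps the disc's edge in this view, so I'll check clearances next.

Run:
```python
from h import *
from scipy.spatial.transform import Rotation as R
c=get_calibration("scene");g=at(c,202.5,298.9,.034);p=at(c,356.4,198.9,.17);print(g,p)
P=[at(c,*q,.1) for q in((240,305),(146,351),(284,379),(190,439))];print(np.round(P,3))
a,b=P[0][:2],P[1][:2];t=(b-a)/np.linalg.norm(b-a);n=np.array([-t[1],t[0]]);print("edge dir deg",np.degrees(np.arctan2(t[1],t[0])),"dist",(g[:2]-a)@n)
s=sense();print(s["t"],s["tcp_pos"],R.from_quat(s["tool_rot"]).as_matrix())
w=get_calibration("wrist");o,d=ray(w,320,240);print(o,d,w["fx"])
for z,u,v in((.136,353,190),(.136,357,212),(.136,339,213),(.136,372,213)):pass
```

```text
[ 0.51543589 -0.34062876  0.034     ] [0.54111381 0.04069095 0.17      ]
[[ 0.616 -0.286  0.1  ]
 [ 0.618 -0.477  0.1  ]
 [ 0.797 -0.282  0.1  ]
 [ 0.808 -0.461  0.1  ]]
edge dir deg -89.37222104489163 dist -0.10095837717121653
0.1 [ 0.16238422 -0.60320807  0.40383647] [[ 9.65651334e-01  2.59841245e-01 -1.66214913e-04]
 [ 2.59841068e-01 -9.65649429e-01  1.94940091e-03]
 [ 3.46029423e-04 -1.92563105e-03 -9.99998086e-01]]
[ 0.24346391 -0.5804438   0.37465535] [-0.3168133  -0.09757465 -0.94359083] 333.5730882816746
```

```bash
python3 -m jog '{"linear":[[44,33,0],[44,33,0],[44,33,0],[44,33,-10],[44,33,-15],[44,33,-15],[44,33,-15],[44,33,-15],[0,0,0],[0,0,0]],"turn":[0,0,0,0,0,0,0,0,0,0]}' 1 40
python3 - <<'E'
from h import *
w=get_calibration("wrist");save("wrist","d")
print(w["world_to_cam"],sense()["q"],sense()["tcp_pos"]);print(proj(w,(0.5155,-.3406,.034)))
E
```

```text
t: 1.35
tcp_pos: [0.5143, -0.3394, 0.3343]
tool_rot: [0.991, 0.131, -0.0, -0.0]
force: [-0.2, -0.7, 0.8]
finger_gap: 1.003
gripper_force: 0.0
[[ 2.60492480e-01 -9.65475808e-01 -3.62202723e-04 -4.60638901e-01]
 [-9.13133166e-01 -2.46491862e-01  3.24699221e-01  3.66532653e-01]
 [-3.13578523e-01 -8.42509659e-02 -9.45817258e-01  4.48528605e-01]
 [ 0.00000000e+00  0.00000000e+00  0.00000000e+00  1.00000000e+00]] [-7.65604884e-01  5.99122406e-01  1.52082218e+00 -5.25026509e-04
  1.02186493e+00  5.43141179e-01] [ 0.5138644  -0.34003047  0.33471264]
(np.float64(318.3485843669739), np.float64(226.4293461184835))
```

View pics/d.png

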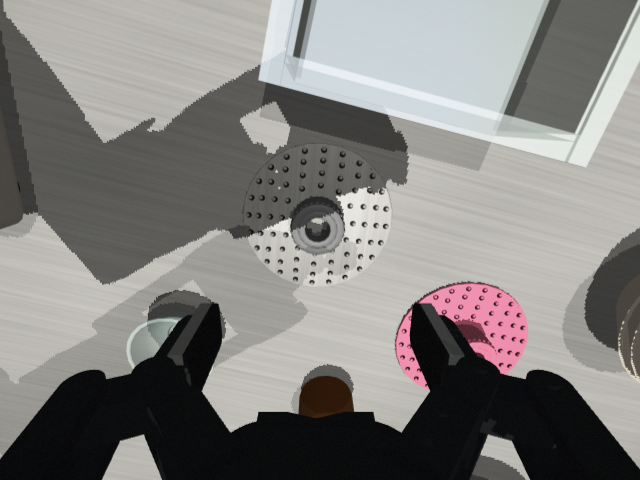

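The collar's top is at about (318,230), against a prediction of (318,226). The bowl (165,345), the pink disc (465,335) and the jar (327,395) are all outside the disc's edge. I'll compute the clearances.

Run:
```python
from h import *
w=get_calibration("wrist");c=get_calibration("scene")
print(at(w,318,230,.034),at(w,318,214,.004),"jar",at(c,152,262,0),at(c,146,236,.07),"ram",at(c,219,245,0),"pink",at(c,112,306,.034))
```

```text
[ 0.51197563 -0.3419674   0.034     ] [ 0.51792472 -0.34058727  0.004     ] jar [ 3.24649184e-01 -4.06292402e-01  1.11022302e-16] [ 0.30432926 -0.39424143  0.07      ] ram [ 3.58797703e-01 -2.43305206e-01 -1.11022302e-16] pink [ 0.43090256 -0.51758874  0.034     ]
```

```bash
python3 -m jog '{"linear":[[0,-1,-40],[0,0,-40],[0,0,-40],[0,0,-20],[0,0,-13],[0,0,0],[0,0,0]],"turn":[0,0,0,0,0,0,0]}' 1 80
python3 -m jog '{"linear":[[0,0,0],[0,0,0],[0,0,0],[0,0,0],[0,0,0],[0,0,0],[0,0,0],[0,0,0]],"turn":[0,0,0,0,0,0,0,0]}' 0 80
```

```text
t: 2.28
tcp_pos: [0.5148, -0.341, 0.183]
tool_rot: [0.991, 0.131, 0.001, 0.001]
force: [-0.2, 0.0, 0.0]
finger_gap: 1.004
gripper_force: 0.0
t: 3.28
tcp_pos: [0.5148, -0.3406, 0.1829]
tool_rot: [0.991, 0.131, 0.001, 0.001]
force: [-0.4, 0.3, 4.3]
finger_gap: 0.51
gripper_force: 81.5
```

```bash
python3 -m jog '{"linear":[[0,0,10],[0,0,35],[0,0,45],[0,0,45],[0,0,45],[0,0,40],[5,35,0],[5,50,0],[5,50,0],[5,45,0],[5,20,0],[0,0,0]],"turn":[0,0,0,0,0,0,0,0,0,0,0,0]}' - 80
python3 - <<'E'
from h import *
s=sense();w=get_calibration("wrist");save("wrist","e")
print(s["t"],s["tcp_pos"],s["q"]);print("post tip pred",proj(w,(.541,.041,.17)),"collar",proj(w,np.array(s["tcp_pos"])-[0,0,.149]))
E
```

```text
t: 4.78
tcp_pos: [0.5394, -0.1392, 0.4017]
tool_rot: [0.991, 0.132, -0.0, 0.0]
force: [0.8, -0.9, -3.8]
finger_gap: 0.511
gripper_force: 82.4
4.775 [ 0.53942901 -0.13924643  0.40167591] [-4.53115809e-01  4.39956441e-01  1.60793963e+00 -4.50928354e-04
  1.09403222e+00  8.52430229e-01]
post tip pred (np.float64(31.554262156678305), np.float64(184.4736554489237)) collar (np.float64(317.38496142171005), np.float64(334.0674726709062))
```

View pics/e.png

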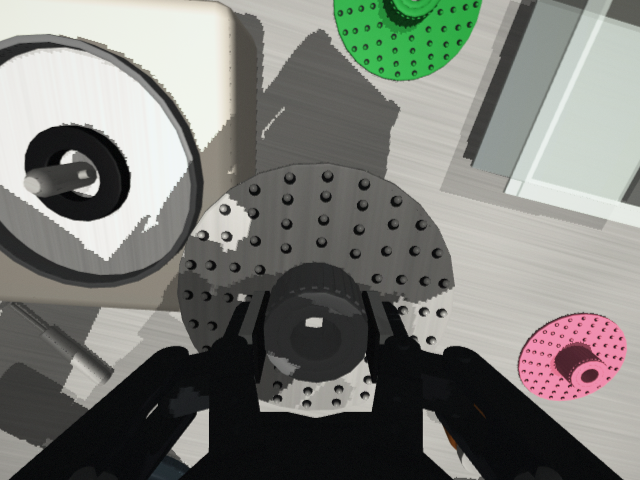

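The disc hangs level in the fingers, with its plate centred at about x=316. The post tip is at (33,184), against a prediction of (31.6,184.5), so my post estimate is good. I'll refine it and then approach.

Run:
```python
from h import *
w=get_calibration("wrist");c=get_calibration("scene");s=get_calibration("side")
W=at(w,33,184,.17);print("wrist",W,"scene",at(c,356.4,199.5,.17))
print("ring centre(wrist, z .134)",at(w,78,172,.134))
for p in(W,):print(proj(s,p),proj(c,p))
from scipy.optimize import least_squares
b=cv2.imread("pics/raw_b.png");
t=cv2.resize(b[235:305,240:330],None,fx=6,fy=6,interpolation=cv2.INTER_CUBIC);cv2.imwrite("pics/f.png",t)
```

```text
wrist [0.54197501 0.0387033  0.17      ] scene [0.5427021  0.03961467 0.17      ]
ring centre(wrist, z .134) [0.54512251 0.03574756 0.134     ]
(np.float64(283.99610866263384), np.float64(257.52036102293073)) (np.float64(355.8745956072303), np.float64(199.4530093615346))
```

View pics/f.png

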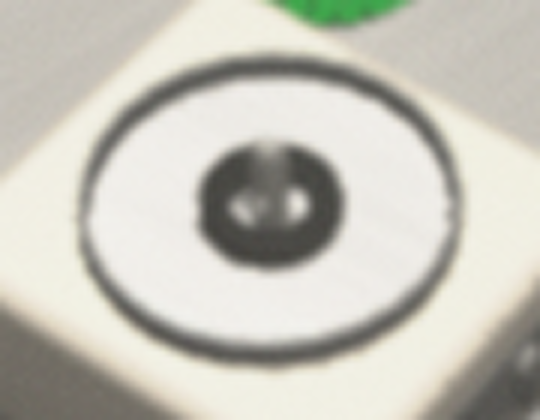

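```bash
python3 -m jog '{"linear":[[0,30,0],[1,45,0],[1,45,0],[1,40,0],[0,18,0],[0,0,-15],[0,0,-15],[0,0,0],[0,0,0]],"turn":[0,0,0,0,0,0,0,0,0]}' - 80
python3 - <<'E'
from h import *
p=[]
for _ in range(4):p.append(sense()["tcp_pos"])
print(p[-1],sense()["q"],sense()["force"])
s=save("side","g0");c=save("scene","g1")
o=np.zeros((480,800,3),np.uint8)
a=cv2.resize(s[190:290,235:335],(400,400),interpolation=cv2.INTER_CUBIC);b=cv2.resize(c[140:240,305:405],(400,400),interpolation=cv2.INTER_CUBIC)
o[:400,:400]=a;o[:400,400:]=b
cv2.imwrite("pics/g.png",o[:,:,::-1])
E
```

```text
t: 5.95
tcp_pos: [0.5427, 0.0365, 0.3714]
tool_rot: [0.991, 0.13, -0.0, 0.0]
force: [0.6, -0.2, -4.8]
finger_gap: 0.507
gripper_force: 82.5
[0.54265058 0.03654759 0.37135514] [-1.38252575e-01  4.62538432e-01  1.67203338e+00 -1.63703669e-04
  1.00743480e+00  1.17127296e+00] [ 0.58518537 -0.22172849 -4.79603179]
```

View pics/g.png

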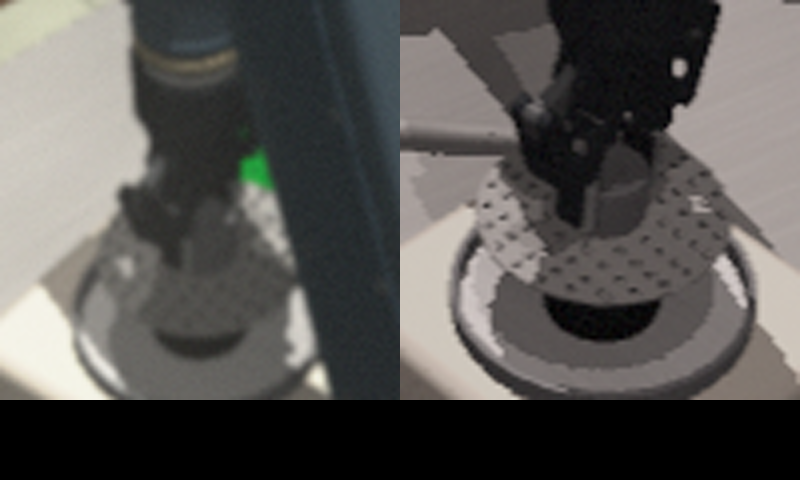

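The disc sits level and centred over the post in both views. I'll shift y by 2 mm and descend gently.

```bash
python3 -m jog '{"linear":[[0,2,0],[0,0,-8],[0,0,-8],[0,0,-6],[0,0,0],[0,0,0]],"turn":[0,0,0,0,0,0]}' - 80
```

```text
t: 6.8
tcp_pos: [0.5425, 0.0395, 0.3497]
tool_rot: [0.991, 0.131, 0.0, -0.0]
force: [0.5, -1.3, -2.9]
finger_gap: 0.506
gripper_force: 82.5
```

```bash
python3 -m jog '{"linear":[[0,0,-5],[0,0,-5],[0,0,-3],[0,0,0],[0,0,0]],"turn":[0,0,0,0,0]}' - 80
```

```text
t: 7.42
tcp_pos: [0.5425, 0.0395, 0.3368]
tool_rot: [0.991, 0.131, 0.0, 0.0]
force: [0.4, -0.2, -3.8]
finger_gap: 0.508
gripper_force: 82.5
```

```bash
python3 -m jog '{"linear":[[0,0,-5],[0,0,-5],[0,0,-4],[0,0,-2],[0,0,0],[0,0,0]],"turn":[0,0,0,0,0,0]}' - 80
```

```text
t: 8.18
tcp_pos: [0.5429, 0.0396, 0.3218]
tool_rot: [0.991, 0.131, 0.001, 0.0]
force: [-0.8, 1.4, 5.8]
finger_gap: 0.507
gripper_force: 83.3
```

```bash
for i in 1; do python3 -m jog '{"linear":[[0,0,-1],[0,0,0],[0,0,0],[0,0,0],[0,0,0],[0,0,0]],"turn":[0.6,0.6,0.6,0.6,0.6,0]}' - 80; done
```

```text
t: 8.93
tcp_pos: [0.5422, 0.0395, 0.3191]
tool_rot: [0.966, 0.259, -0.001, -0.0]
force: [-0.3, 0.6, -2.9]
finger_gap: 0.509
gripper_force: 82.7
```

```bash
python3 -m jog '{"linear":[[0,0,-1.5],[0,0,-1.5],[0,0,-1],[0,0,0],[0,0,0]],"turn":[0,0,0,0,0]}' - 80
```

```text
t: 9.55
tcp_pos: [0.5423, 0.0395, 0.3161]
tool_rot: [0.966, 0.259, 0.0, 0.0]
force: [-2.1, 0.1, 4.1]
finger_gap: 0.506
gripper_force: 83.4
```

```bash
python3 -m jog '{"linear":[[0,0,-2],[0,0,-2],[0,0,-2],[0,0,-2],[0,0,0],[0,0,0]],"turn":[0,0,0,0,0,0]}' - 80
```

```text
t: 10.3
tcp_pos: [0.5423, 0.0395, 0.3089]
tool_rot: [0.966, 0.259, 0.0, 0.0]
force: [-5.1, 0.0, 10.9]
finger_gap: 0.506
gripper_force: 84.2
```

```bash
python3 -m jog '{"linear":[[-1,0,0],[0,0,-1],[0,0,-1],[0,0,0],[0,0,0],[0,0,0],[0,0,0]],"turn":[0,0,0,0,0,0,0]}' - 100
python3 - <<'E'
from h import *
w=get_calibration("wrist");save("side","i0");a=save("wrist","i")
E
```

```text
t: 11.18
tcp_pos: [0.5418, 0.0395, 0.3089]
tool_rot: [0.966, 0.259, 0.002, 0.001]
force: [-5.2, -0.4, 22.1]
finger_gap: 0.5
gripper_force: 101.6
```

View pics/i.png

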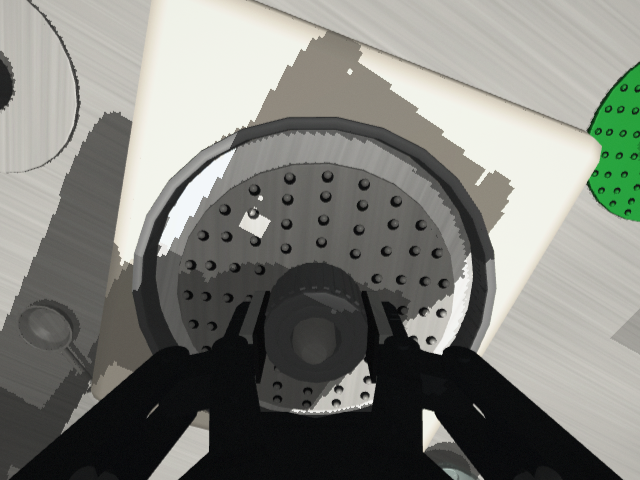

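The disc is seated level inside the rim. Its teeth sit at the same pixels as before, so it has not slipped in the grip. The z reading stopped at 0.3089, which puts the underside at about 126 mm, while the push rose to 22 N. That is the hard stop at home, so I'm handing in.

```bash
python3 -c "
from station import *
print(sign_off())"
```

```text
the job is handed in; nothing more can be done
None
```

The grating disc is keyed on the drive post and held pushed home, with its underside at about 126 mm and the fingers still on the collar; I handed the job in about 11 s into the 48 s, and the sign-off returned no verdict.

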